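Show a glaze test tile to the inspection camera

TASK

Slide the inspection camera along its rail right up to the red end stop. Then take the rust-orange glaze tile out of the wooden rack and hold it up in front of the lens, where the camera now stands: hole end up and upright, glazed face squarely towards the lens, the middle of the face on the lens axis and 12 cm from the lens. Finish holding it there, still and clear of the rack and the camera, with the camera still at the stop and the other tiles and the glaze pots left undisturbed.

Things in the scene. Friction and masses are not known exactly. Their poses are not given: they have to be found in the camera images.
- camera_carriage (a joint): travel of the camera's carriage along its rail, m: 0 at the black stop (the robot's end of the rail), 0.120 hard against the red stop (the far end). It grows along the slide's x axis. Stiff slide: about 2.5 N moves it, it stays where it is left. It starts somewhere in 0 to 0.05.
- camera_slide: fixed two-rod rail, 250 x 96 mm and 40 mm high, standing on the worktop to the right; position and yaw vary. Origin: middle of the rail on the worktop; x runs along the rail to the red stop, y is the way the lens looks (to the robot's left), z up.
- housing (a point): centre of the top of the grey camera housing that rides on the carriage, 163 mm above the worktop. The housing is 44 mm wide along the rail (the width to grip or push), 56 mm along the lens axis and 46 mm high, on a post on the carriage. Axes as camera_slide.
- lens (a point): centre of the front glass of the black lens (35 mm across), 140 mm above the worktop; it moves with the camera. Its y axis is the viewing axis, level, pointing out of the lens; x along the rail to the red stop, z up. It lies 50 mm along y and 23 mm below point housing.
- tile_rack: fixed light wooden block 172 x 64 x 30 mm with three slots across it, 54 mm apart along its x, each 11 x 43 mm and 16 mm deep (the floor is 14 mm above the worktop). Origin: centre of the underside; x along the row of tiles, y across it (along the tiles' 40 mm width). Position and yaw vary.
- rust_tile: the rust-orange glazed tile, standing on its short edge in any one of the rack's slots, 46 mm of it above the rack, top edge 76 mm above the worktop; grip it by its side edges, 40 mm apart. 62 x 40 x 8 mm, about 45 g. Origin: centre of the unglazed back; x along the 62 mm length to the hole end (up), y along the 40 mm width, z out of the glazed face (along the rack's -x).
- rust_face (a point): centre of the rust-orange glazed face, 8 mm along z from the tile's origin; axes as body rust_tile.
- green_tile: the green tile in another slot, to be left there. 62 x 40 x 8 mm, about 45 g. Origin: centre of the unglazed back; x along the 62 mm length to the hole end (up), y along the 40 mm width, z out of the glazed face (along the rack's -x).
- cream_tile: the cream-white tile in another slot, to be left there. 62 x 40 x 8 mm, about 45 g. Origin: centre of the unglazed back; x along the 62 mm length to the hole end (up), y along the 40 mm width, z out of the glazed face (along the rack's -x).
- glaze_pot_1: white plastic pot with a green lid, 62 mm across and 65 mm high, at the back of the worktop; bystander. Origin: centre of its underside.
- glaze_pot_3: white plastic pot with a yellow lid, 68 mm across and 43 mm high, at the back of the worktop; bystander. Origin: centre of its underside.
Things that resemble listed ones, but are neither listed nor needed, are in the scene too. Leave any purple look-alike of the rust_tile alone.

How it is judged:
On the way, in this order (a step that is already met when the one before it is completed fails the run):
1. the camera stands at the red stop while the rust tile is still in the rack (value of joint camera_carriage above 0.116 m and distance of rust_tile from where it was at the start of the episode below 0.015 m), for 0.2 s.
2. the rust tile is held clear of the rack, the camera still at the stop (value of joint camera_carriage above 0.116 m and height (world z) of rust_tile above 0.08 m and contact force between rust_tile and the fingers above 1 N and contact force between rust_tile and tile_rack below 0.05 N and contact force between rust_tile and camera_slide below 0.05 N), for 0.2 s.
At the end, for the whole second after the job is handed in: Camera within 4 mm of the red stop; rust tile held still, touching neither rack nor camera, its face centre 100-140 mm from the lens and within 15 mm of its axis, facing it square within 0.2 rad, hole end up within 0.2 rad; other tiles and pots moved under 20 mm (value of joint camera_carriage above 0.116 m and contact force between rust_tile and the fingers above 1 N and contact force between rust_tile and tile_rack below 0.05 N and contact force between rust_tile and camera_slide below 0.05 N and x of rust_face in the frame of lens between -0.015 and 0.015 m and z of rust_face in the frame of lens between -0.015 and 0.015 m and y of rust_face in the frame of lens between 0.1 and 0.14 m and z of lens in the frame of rust_tile above 0.07 m and angle between the z axis of rust_tile and the y axis of lens, either way round below 0.2 rad and angle between rust_tile's own x axis and vertical below 0.2 rad and linear speed of rust_tile below 0.02 m/s and distance of each of green_tile, cream_tile, glaze_pot_1, glaze_pot_3 from where it was at the start of the episode below 0.02 m); the arm keeps its last pose, push and grip.
It fails at once if another tile or a pot is disturbed (moved more than 20 mm) (distance of any of green_tile, cream_tile, glaze_pot_1, glaze_pot_3 from where it was at the start of the episode above 0.02 m).
It also fails if it takes over 51 s, if anything falls off the work surface, if the arm or the gripper's body presses on something with over 40 N, if the wrist force passes 120 N, or if a joint passes its speed limit or range.

ROBOT

A 6-joint arm with a two-finger parallel gripper is mounted at the origin on a cart in front of the work surface, level with it; the furniture and walls round the work are solid. World frame = base frame: x ahead of the robot, y to its left, z up, the work surface at z = 0. Lengths are in m, angles in rad, forces in N, time in s.
With the tool pointing down it reaches from about 0.35 to 0.85 m from the base axis. Payload 8.1 kg.
Tool frame: the origin (TCP) lies at the very end of the fingers, on their centre line; the grasp point (between the pads) lies 19 mm behind it; z points along the fingers, y is the line along which they close (so a half turn about z gives the same grasp; the last joint's range is limited). The gripper opens to 93 mm and grips with 3 to 60 N. Pads are 15 mm wide; open, the fingers measure 128 mm over their backs; the gripper's body (75 mm by 188 mm) begins 65 mm behind the grasp point.
Start: joints at [1.059, 0.13, 1.488, -0, 1.523, -0.085], TCP at [0.248, 0.546, 0.219] pointing down, gripper open.
Joint ranges: [-2.96, 2.96], [-0.89, 2.26], [0.02, 2.5], [-1.34, 4.48], [0, 2.73], [-2.66, 2.66]. Speed limits (rad/s): [2.39, 2.39, 2.79, 3.14, 3.14, 3.14].

INTERFACE

Orientations are given as a rotation vector (axis times angle).
In Python, from plant import robot gives the robot as it stands.
- The arm moves only by the tool play_rows, never from a script. Its argument "deltas" is one flat list of numbers, 5 for each row, row after row: the shift along the tool's x, y, z in mm, then the turn about the tool's z in degrees, then the finger opening in mm, from 0 to 93. A call has 1 to 10 rows; each row shifts and turns the commanded pose from where the row before left it, along the tool's axes as they then stand; what a row does not reach is not made up. A row lasts 1/12 s, in which the tool goes at most 41.7 mm and 7.16 degrees, less where a joint would pass 70% of its speed; a pose out of reach is approached as far as the arm can. A call with a gripper value outside its range is refused whole. The fingers move at their own pace and stop on an object; "newtons" is the grip in N (left out, the last holds). Time passes only in rows, so rows that do not move let the fingers close. It gives the time, the measured TCP pose, the force, the opening and the grip force at its end, in the units of the state.
- robot.read_state(): the state, without advancing time (a new reading comes with each control period).
- robot.read_camera(name): name is "side" or "top" or "wrist"; returns a dict with "pixels" (480x640x3 uint8, blue, green, red), "mtx" (3x3 intrinsics, pixels), "eye" and "rotation" of the camera in the world. Camera axes: x right, y up, looking along -z (the intrinsics and any distortion apply to the point x, -y, -z); pixel columns grow to the right and rows downward; lengths in m; the calibration is good to about 2 mm. A picture is of the moment at which its call begins. There is no depth.
- robot.close_job(): hands the job in; it is judged then, once.
The state is a dict: "t": time; "q": joint angles; "dq": joint speeds; "joint_torque": joint torques, N m; "tool_pos": TCP position; "orientation": TCP orientation; "force": force on the tool from outside, world axes, zero at the start; "wrist_torque": the same for the moment, N m; "opening": finger opening in m; "gripper_force": force on a finger pad.
Only numpy, scipy, OpenCV 4.12 (cv2) and the standard library are available. Lean on these libraries where they do the work, as an engineer would, in place of code of your own. Each camera call takes 0.05 s, during which the arm holds its last target. There are 200 camera calls.

## Working session

There is one attempt and no reset: what is moved stays moved. The work goes in short steps, Python scripts to look and compute and a tool call to move; the robot and the scene stay as the last step left them, time stands still between calls to the robot, and variables do not carry over. Pictures are saved under pics/ and viewed, at most 10 in all, crops included, and the job is handed in when it is done.

Besides the shell and the picture viewer there is one more tool, called after "Request:" as a command line: name --argument value ..., lists and objects as JSON in quotes. play_rows: Moves the arm, as the interface text tells. Its arguments: {"type":"object","properties":{"deltas":{"type":"array"},"newtons":{"type":"number"}},"required":["deltas"]}

```bash
mkdir -p pics; cat > h.py <<'E'
import numpy as np, cv2
from plant import robot
def snap(n):
    d=robot.read_camera(n); cv2.imwrite(f'pics/{n}_{robot.read_state()["t"]:.2f}.png',d['pixels']); return d
def ray(d,uv,z):
    K=np.array(d['mtx']);R=np.array(d['rotation']);e=np.array(d['eye'])
    p=np.linalg.inv(K)@[uv[0],uv[1],1]; v=R@[p[0],-p[1],-p[2]]
    return e+v*(z-e[2])/v[2]
def proj(d,P):
    K=np.array(d['mtx']);R=np.array(d['rotation']);c=R.T@(np.array(P)-np.array(d['eye']))
    p=K@[c[0],-c[1],-c[2]]; return p[:2]/p[2]
E
python3 - <<'E'
from h import *
print(robot.read_state())
for n in ['top','side']:
    d=snap(n); print(n,{k:np.round(v,3).tolist() for k,v in d.items() if k!='pixels'}, d.keys())
    cv2.imwrite(f'pics/{n}0.png',d['pixels'])
E
```

```text
{'t': 0.0, 'q': array([ 1.05861076e+00,  1.31138958e-01,  1.48929155e+00, -3.03413778e-05,
        1.52299131e+00, -8.54318365e-02]), 'dq': array([ 7.53341397e-05, -8.76508122e-04,  1.28568573e-03,  1.76607841e-04,
        7.73450534e-04, -3.01193097e-04]), 'joint_torque': array([ 2.80134926e-03, -5.59830165e+01, -4.91763282e+01,  7.69292051e-02,
        3.54318973e-02, -2.23651632e-04]), 'tool_pos': array([0.24807601, 0.54568318, 0.21759397]), 'orientation': array([-6.65157589e-01, -3.06984708e+00,  2.75949341e-03]), 'force': array([ 0.04302155,  0.07837405, -0.11391324]), 'wrist_torque': array([ 0.03929113, -0.00703281,  0.03424736]), 'gripper_force': 0.0, 'opening': 0.09295835257782661}
top {'mtx': [[462.999, 0.0, 320.415], [0.0, 462.999, 229.517], [0.0, 0.0, 1.0]], 'eye': [0.434, -0.163, 1.0], 'rotation': [0.117, -0.137, -1.582]} dict_keys(['pixels', 'mtx', 'eye', 'rotation'])
side {'mtx': [[621.793, 0.0, 314.007], [0.0, 621.793, 241.351], [0.0, 0.0, 1.0]], 'eye': [0.23, -0.942, 0.635], 'rotation': [0.996, -0.203, -0.401]} dict_keys(['pixels', 'mtx', 'eye', 'rotation'])
```

```bash
sed -i "s/R=np.array(d\['rotation'\])/R=cv2.Rodrigues(np.array(d['rotation']))[0]/" h.py; cat h.py | grep Rodr | wc -l
```

```text
2
```

View pics/top0.png

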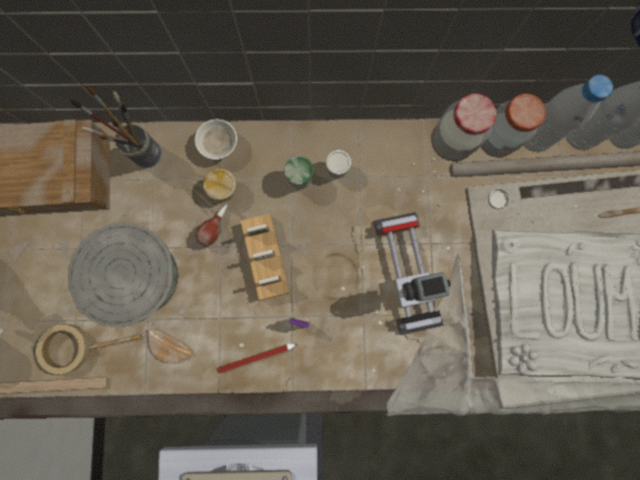

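View pics/side0.png

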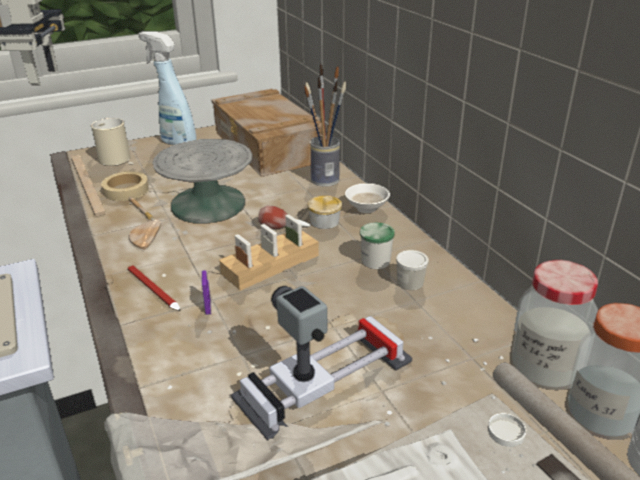

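The top view shows the rack at (263,257) with three tiles at (257,230), (262,254), (269,280), the camera rail at about (412,275) with the red stop at (398,224) and the housing at (432,287). There is a purple look-alike at (299,323). The side view shows the rack at (268,258), with tiles at (243,250), (268,240) and (293,230).

```bash
python3 - <<'E'
from h import *
t=cv2.imread('pics/top0.png');s=cv2.imread('pics/side0.png')
a=cv2.resize(s[205:295,210:330],(800,600),interpolation=cv2.INTER_CUBIC)[:,:]
b=cv2.resize(t[205:305,228:298],(420,600),interpolation=cv2.INTER_CUBIC)
a=cv2.resize(a,(380,285)); c=cv2.resize(t[205:345,360:470],(380,315)) 
out=np.hstack([b,np.vstack([a,c])]);cv2.imwrite('pics/crop1.png',out)
E
```

```text
(no output)
```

View pics/crop1.png

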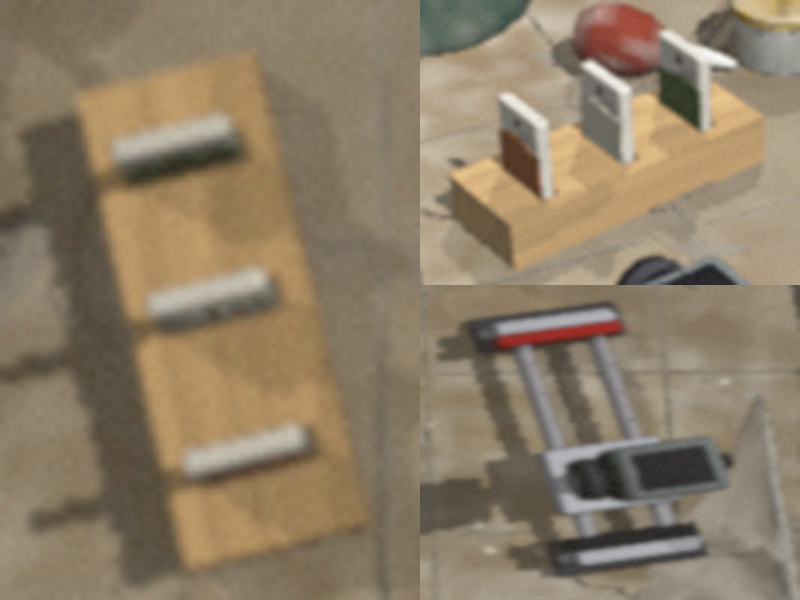

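Candidates for the rust tile in the top view: (269,280) rust glaze in the nearest slot, (262,254) cream/grey, (257,230) green, and the purple look-alike at (299,323). The crop shows rust-orange glaze on the nearest tile, with its face towards the robot, so I choose (269,280). Now I'll measure.

```bash
cat > m.py <<'E'
from h import *
d=robot.read_camera('top');s=robot.read_camera('side')
I=d['pixels'];H=cv2.cvtColor(I,cv2.COLOR_BGR2HSV)
def big(m,box):
    k=np.zeros_like(m);x0,y0,x1,y1=box;k[y0:y1,x0:x1]=m[y0:y1,x0:x1]
    c=cv2.findContours(k,cv2.RETR_EXTERNAL,cv2.CHAIN_APPROX_NONE)[0]; return sorted(c,key=cv2.contourArea)[::-1]
def quad(c,z):
    b=cv2.boxPoints(cv2.minAreaRect(c)); W=np.array([ray(d,p,z)[:2] for p in b]); C=W.mean(0)
    e=W[1]-W[0],W[2]-W[1]; L=[np.linalg.norm(v) for v in e]; v=e[int(L[1]>L[0])]; 
    return b.mean(0).round(1),C.round(4),np.round(L,4),round(float(np.degrees(np.arctan2(v[1],v[0]))%180),1)
# rack top
m=cv2.inRange(H,(10,95,110),(25,255,255)); m=cv2.morphologyEx(m,cv2.MORPH_CLOSE,np.ones((13,13)))
print('rack',quad(big(m,(225,205,300,310))[0],.03))
# tile tops (bright, low saturation)
m=cv2.inRange(H,(0,0,135),(180,70,255))
for c in big(m,(240,215,290,295))[:3]: print('tile',cv2.contourArea(c),quad(c,.076))
# housing: grey with dark top
m=cv2.inRange(H,(0,120,90),(8,255,255))|cv2.inRange(H,(172,120,90),(180,255,255))
r=big(m,(360,200,430,250))[0];print('red',quad(r,.04))
print('px',I[287,418:455:3].tolist(), H[287,418:455:3].tolist())
# red in side view
E
python3 m.py
python3 - <<'E'
from h import *
t=cv2.imread('pics/top0.png')
cv2.imwrite('pics/crop2.png',cv2.resize(t[200:340,365:465],(570,600*1),interpolation=cv2.INTER_CUBIC)) # x5.7, y4.286
E
```

```text
rack (array([264. , 256.5], dtype=float32), array([ 0.5369, -0.0568]), array([0.0688, 0.1738]), 13.6)
tile 170.0 (array([280.5, 229. ], dtype=float32), array([ 0.5863, -0.095 ]), array([0.0345, 0.0573]), 179.7)
tile 60.5 (array([268.1, 279.4], dtype=float32), array([ 0.4853, -0.0702]), array([0.0411, 0.0077]), 102.1)
tile 59.0 (array([262.1, 253.2], dtype=float32), array([ 0.5375, -0.0581]), array([0.0406, 0.0078]), 103.3)
red (array([399.7, 226.8], dtype=float32), array([ 0.5932, -0.3432]), array([0.0763, 0.0111]), 101.0)
px [[74, 80, 76], [103, 106, 102], [43, 46, 47], [45, 49, 51], [48, 49, 52], [44, 48, 49], [43, 42, 46], [42, 43, 48], [47, 48, 49], [89, 93, 89], [111, 116, 117], [121, 137, 143], [120, 131, 141]] [[50, 19, 80], [68, 10, 106], [23, 22, 47], [20, 30, 51], [8, 20, 52], [24, 26, 49], [173, 22, 46], [5, 32, 48], [15, 10, 49], [60, 11, 93], [25, 13, 117], [22, 39, 143], [16, 38, 141]]
```

View pics/crop2.png

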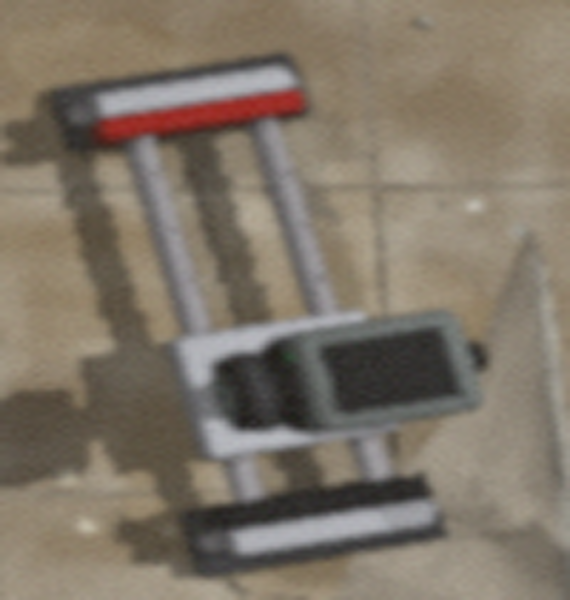

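```bash
python3 - <<'E'
from h import *
d=robot.read_camera('top')
f=lambda x,y,z: ray(d,(365+x/5.7,200+y/4.286),z)[:2]
h=f(384,371,.163);print('housing',h, 'back mid',f(472,358,.163))
for z in (.02,.04):
    a=f(181,101,z);b=f(310,526,z);v=a-b;print(z,a,b,np.linalg.norm(v),np.degrees(np.arctan2(v[1],v[0])),'mid',(a+b)/2)
for p in [(52,92),(290,55),(308,110),(75,148),(185,515),(420,480),(440,535),(195,575)]: print(p,f(*p,.03).round(4))
th=np.radians(13);u=np.array([np.cos(th),np.sin(th)]);c=(a+b)/2
print('housing travel along rail rel mid',(h-c)@u,'lat',(h-c)@[-u[1],u[0]])
E
```

```text
housing [ 0.46290564 -0.37420459] back mid [ 0.46789156 -0.40240507]
0.02 [ 0.60369617 -0.34094048] [ 0.3936497 -0.3791583] 0.21349501317109526 10.312120657265627 mid [ 0.49867294 -0.36004939]
0.04 [ 0.60022442 -0.33729995] [ 0.39446638 -0.37473749] 0.20913617897642842 10.31212065726562 mid [ 0.4973454  -0.35601872]
(52, 92) [ 0.6072 -0.291 ]
(290, 55) [ 0.6247 -0.3811]
(308, 110) [ 0.5967 -0.3865]
(75, 148) [ 0.5789 -0.2986]
(185, 515) [ 0.4    -0.3319]
(420, 480) [ 0.4152 -0.4181]
(440, 535) [ 0.389  -0.4238]
(195, 575) [ 0.3718 -0.3343]
housing travel along rail rel mid -0.037647997764110076 lat -0.009972511957490505
```

Request:
play_rows --deltas '[-26,-23,-6,0,0,-26,-23,-6,0,0,-26,-23,-6,0,0,-26,-23,-6,0,0,-26,-23,-6,0,0,-26,-23,-6,0,0,-26,-23,-6,0,0,-26,-23,-6,0,0,-26,-23,-6,0,0,-26,-23,-6,0,0]' --newtons 20

```text
t: 1.08
tool_pos: [0.3901, 0.2276, 0.279]
orientation: [0.665, 3.07, 0.0]
force: [1.0, -1.1, -0.1]
opening: 0.031
gripper_force: 0.0
```

Request:
play_rows --deltas '[-26,-23,0,0,0,-26,-23,0,0,0,-26,-23,0,0,0,-26,-23,0,0,0,0,0,0,7,0,0,0,0,7,0,0,0,0,7,0,0,0,0,7,0,0,0,0,7,0,0,0,0,7,0]'

```text
t: 1.92
tool_pos: [0.4464, 0.1023, 0.2786]
orientation: [-1.73, -2.622, 0.0]
force: [-0.6, 1.2, -0.6]
opening: 0.0005
gripper_force: 0.0
```

Request:
play_rows --deltas '[0,0,0,7,0,0,0,0,7,0,0,0,0,7,0,0,0,0,7,0,0,0,0,7,0,0,0,0,7,0,0,0,0,7,0,0,0,0,7,0,0,0,0,7,0,0,0,0,7,0]'

```text
t: 2.75
tool_pos: [0.4463, 0.1024, 0.2786]
orientation: [-2.921, -1.157, 0.0]
force: [-0.3, 0.2, 0.6]
opening: 0.0007
gripper_force: 0.0
```

Request:
play_rows --deltas '[0,0,0,7,0,0,0,0,7,0,0,0,0,7,0,0,0,0,7,0,0,0,0,5,0,0,0,0,0,0]'

```text
t: 3.25
tool_pos: [0.4463, 0.1024, 0.2786]
orientation: [3.129, 0.282, -0.0]
force: [0.3, -0.1, 0.8]
opening: 0.0005
gripper_force: 0.0
```

Request:
play_rows --deltas '[-10,36,0,0,0,-10,36,0,0,0,-10,36,0,0,0,-10,36,0,0,0,-10,36,0,0,0,-10,36,0,0,0,-10,36,0,0,0,-10,36,0,0,0,-10,36,0,0,0,-10,36,0,0,0]'

```text
t: 4.08
tool_pos: [0.4134, -0.2717, 0.2787]
orientation: [3.128, 0.294, 0.001]
force: [2.3, 0.7, 0.3]
opening: 0.0005
gripper_force: 0.0
```

Request:
play_rows --deltas '[-10,36,0,0,0,-10,36,0,0,0,-10,37,0,0,0,0,0,30,0,0,0,0,30,0,0,0,0,30,0,0,0,0,30,0,0,0,0,22,0,0,0,0,0,0,0]'

```text
t: 4.83
tool_pos: [0.4018, -0.3796, 0.1305]
orientation: [-3.12, -0.293, 0.009]
force: [0.1, 0.9, -0.6]
opening: 0.0003
gripper_force: 0.0
```

```bash
python3 - <<'E'
from h import *
a=robot.read_camera('side')['pixels'];b=robot.read_camera('top')['pixels']
print(robot.read_state()['tool_pos'])
cv2.imwrite('pics/c3.png',np.hstack([cv2.resize(a[200:460,180:440],(400,400)),cv2.resize(b[180:380,330:530],(400,400))]))
E
```

```text
[ 0.40402802 -0.38205702  0.1363465 ]
```

View pics/c3.png

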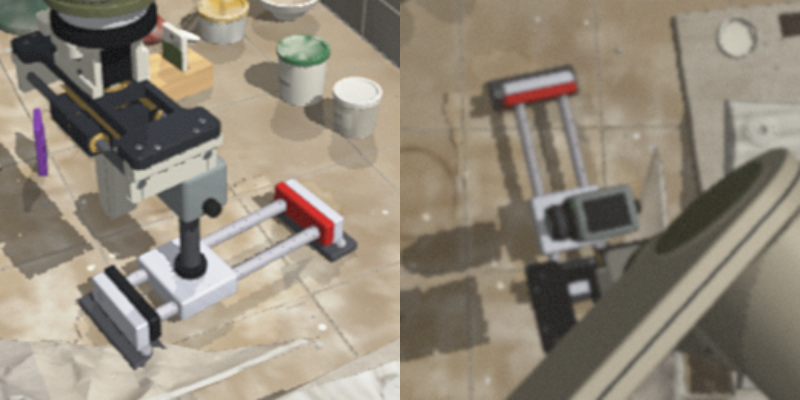

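The fingers are just behind the housing (side crop about (120,190), housing at (200,190)), so I can push.

Request:
play_rows --deltas '[8,0,0,0,0,8,0,0,0,0,8,0,0,0,0,8,0,0,0,0,8,0,0,0,0,8,0,0,0,0,8,0,0,0,0,8,0,0,0,0,8,0,0,0,0,8,0,0,0,0]'

```text
t: 5.77
tool_pos: [0.4838, -0.3676, 0.1365]
orientation: [-3.128, -0.289, 0.0]
force: [-2.7, -0.2, 1.7]
opening: 0.0002
gripper_force: 1.5
```

Request:
play_rows --deltas '[6,0,0,0,0,6,0,0,0,0,5,0,0,0,0,5,0,0,0,0,4,0,0,0,0,4,0,0,0,0,3,0,0,0,0]'

```text
t: 6.35
tool_pos: [0.5158, -0.3615, 0.1365]
orientation: [-3.128, -0.289, 0.0]
force: [-1.4, 0.8, 1.3]
opening: 0.0004
gripper_force: 1.3
```

Request:
play_rows --deltas '[2,0,0,0,0,2,0,0,0,0,2,0,0,0,0]'

```text
t: 6.6
tool_pos: [0.5214, -0.3605, 0.1364]
orientation: [-3.128, -0.289, 0.001]
force: [-3.0, 1.1, 0.4]
opening: 0.0006
gripper_force: 1.3
```

Request:
play_rows --deltas '[2,0,0,0,0,2,0,0,0,0,2,0,0,0,0]'

```text
t: 6.85
tool_pos: [0.5274, -0.3594, 0.1364]
orientation: [-3.128, -0.289, 0.0]
force: [-3.4, 0.8, 0.2]
opening: 0.0004
gripper_force: 1.3
```

Request:
play_rows --deltas '[2,0,0,0,0,2,0,0,0,0,1,0,0,0,0]'

```text
t: 7.1
tool_pos: [0.5304, -0.3588, 0.1364]
orientation: [-3.128, -0.288, 0.007]
force: [-17.4, 0.9, 7.0]
opening: 0.0008
gripper_force: 8.2
```

Request:
play_rows --deltas '[1,0,0,0,0,0,0,0,0,0,-5,0,0,0,0,-20,0,0,0,93,-20,0,-10,0,93,-20,0,-30,0,93,0,-30,-30,0,93,0,-35,-20,0,93,0,-35,0,0,93,0,-35,0,0,93]'

```text
t: 7.93
tool_pos: [0.4459, -0.2382, 0.2289]
orientation: [3.125, 0.287, 0.008]
force: [0.3, 1.7, 0.6]
opening: 0.0425
gripper_force: 0.0
```

Request:
play_rows --deltas '[0,-35,0,0,93,0,-35,0,0,93,0,-35,0,0,93,0,-30,0,0,93,0,-20,0,0,93,0,0,0,0,93]'

```text
t: 8.43
tool_pos: [0.4167, -0.0829, 0.2269]
orientation: [-3.128, -0.294, -0.005]
force: [0.2, -0.6, 0.2]
opening: 0.0827
gripper_force: 0.0
```

```bash
python3 - <<'E'
from h import *
for n in('top','side'):
    d=snap(n); cv2.imwrite(f'pics/{n}1.png',d['pixels'])
b=cv2.imread('pics/top1.png');a=cv2.imread('pics/side1.png')
cv2.imwrite('pics/c4.png',np.hstack([cv2.resize(a[240:440,220:420],(400,400)),cv2.resize(b[190:340,355:505],(400,400),interpolation=cv2.INTER_CUBIC)]))
E
```

```text
(no output)
```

View pics/c4.png

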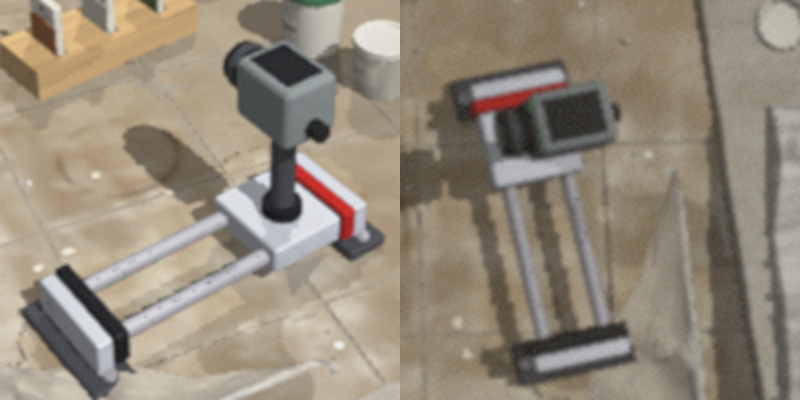

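The carriage is against the red stop in both views; the housing top is centred at top pixel (418.7,235.7) and side pixel (363,280.5).

```bash
python3 - <<'E'
from h import *
d=robot.read_camera('top');s=robot.read_camera('side')
h1=ray(d,(418.7,235.7),.163)[:2];h2=ray(s,(363,280.5),.163)[:2];print(h1,h2)
th=np.radians(10.5);u=np.array([np.cos(th),np.sin(th)]);y=np.array([-u[1],u[0]])
h=(h1+h2)/2;print('lens',h+.05*y,'target face',h+.17*y)
# predicted from push: TCP(.5304,-.3588); slid dir
# lens front in side view check
print(proj(s,[*(h+.05*y),.14]),proj(d,[*(h+.05*y),.14]))
st=robot.read_state();print(st['tool_pos'],st['orientation'],st['q'])
E
```

```text
[ 0.55574906 -0.35421202] [ 0.55336475 -0.37242861]
lens [ 0.54544513 -0.31415757] target face [ 0.52357686 -0.19616698]
[337.29992769 273.23263669] [394.97902627 243.24997126]
[ 0.41690416 -0.08656786  0.2264576 ] [3.12756594e+00 2.88274269e-01 1.73312559e-03] [-3.25043204e-01 -3.64140194e-01  1.93039117e+00 -2.56102778e-04
  1.57402122e+00  1.06192736e+00]
```

```bash
python3 - <<'E'
from h import *
th=np.radians(10.5);u=np.array([np.cos(th),np.sin(th),0]);y=np.array([-u[1],u[0],0])
out=[]
for n,(r0,r1,c0,c1) in(('side',(250,330,320,400)),('top',(210,270,375,435))):
    d=robot.read_camera(n);k=400/(r1-r0)
    im=cv2.resize(d['pixels'][r0:r1,c0:c1],(400,400),interpolation=cv2.INTER_CUBIC)
    for h,col in (([.5557,-.3542,.163],(0,0,255)),([.5534,-.3724,.163],(0,255,0))):
        h=np.array(h)
        P=[proj(d,h+a*.022*u+b*.028*y) for a,b in((1,1),(1,-1),(-1,-1),(-1,1))]
        cv2.polylines(im,[np.int32([((p-[c0,r0])+.5)*k for p in P])],True,col,1)
        l=((proj(d,h+.05*y-[0,0,.023])-[c0,r0])+.5)*k; cv2.circle(im,tuple(map(int,l)),4,col,-1)
    out.append(im)
cv2.imwrite('pics/c5.png',np.hstack(out))
E
```

```text
(no output)
```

View pics/c5.png

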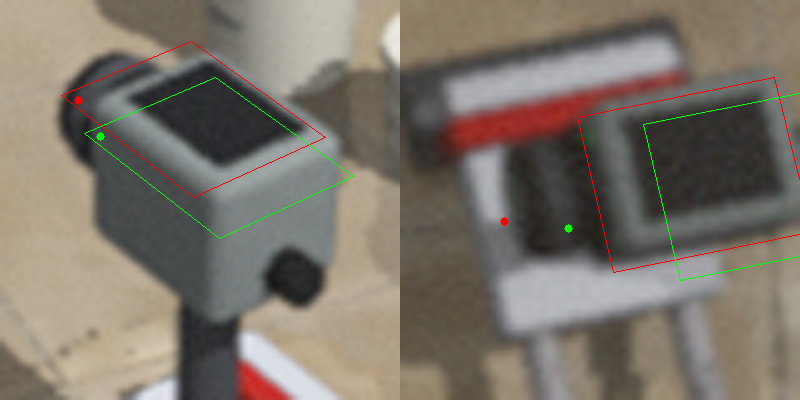

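```bash
python3 - <<'E'
from h import *
d=robot.read_camera('top');s=robot.read_camera('side')
h1=ray(d,(375+300/6.667-.5,210+172/6.667-.5),.163)[:2];h2=ray(s,(320+217/5-.5,250+114/5-.5),.163)[:2];print(h1,h2)
th=np.radians(10.5);u=np.array([np.cos(th),np.sin(th)]);y=np.array([-u[1],u[0]])
h=(h1+h2)/2;print('lens',h+.05*y,'target face',h+.17*y)
E
```

```text
[ 0.55647046 -0.35571426] [ 0.56203661 -0.3561675 ]
lens [ 0.55014175 -0.30677813] target face [ 0.52827349 -0.18878754]
```

Request:
play_rows --deltas '[0,0,0,-2.6,93,14,0,16,0,93,14,0,20,0,93,14,0,20,0,93,14,0,20,0,93,14,0,0,0,93,0,0,0,0,93,0,0,0,0,93]'

```text
t: 9.5
tool_pos: [0.4845, -0.0703, 0.1498]
orientation: [-3.121, -0.359, 0.002]
force: [1.3, -0.7, 0.0]
opening: 0.0933
gripper_force: 0.0
```

```bash
python3 - <<'E'
from h import *
d=robot.read_camera('wrist');st=robot.read_state();print(st['tool_pos'],st['orientation'],d['eye'],st['opening'])
im=d['pixels'].copy()
T=np.array([.4853,-.0702,.076]);th=np.radians(13.1);u=np.array([np.cos(th),np.sin(th),0]);y=np.array([-u[1],u[0],0])
P=[proj(d,T+a*.004*u+b*.02*y) for a,b in((1,1),(1,-1),(-1,-1),(-1,1))];print(P)
cv2.polylines(im,[np.int32(P)],True,(255,0,255),1)
p=proj(d,[*st['tool_pos'][:2],.076]);cv2.circle(im,tuple(map(int,p)),3,(255,255,0),-1)
cv2.imwrite('pics/w1.png',im)
E
```

```text
[ 0.48442774 -0.07039057  0.15027977] [ 3.12086358e+00  3.59212278e-01 -5.34843302e-04] [ 0.55569271 -0.05384509  0.31491158] 0.09292234951300697
[array([286.90844002, 244.16070055]), array([354.33039252, 244.28418047]), array([354.02190698, 257.13984925]), array([287.17052401, 257.01780664])]
```

View pics/w1.png

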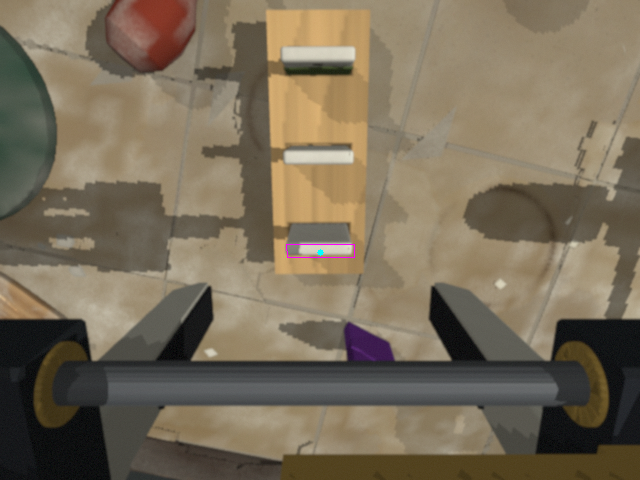

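The wrist view puts the nearest (rust) tile's top edge at (321,250), on the predicted outline, and its yaw agrees. I'll descend and grip.

Request:
play_rows --deltas '[1,0,20,0,93,0,0,20,0,93,0,0,20,0,93,0,0,20,0,93,0,0,15,0,93,0,0,10,0,93,0,0,5,0,93,0,0,0,0,93]'

```text
t: 10.22
tool_pos: [0.4849, -0.0699, 0.0397]
orientation: [-3.121, -0.359, 0.001]
force: [0.2, 0.2, -0.2]
opening: 0.0932
gripper_force: 0.0
```

Request:
play_rows --deltas '[0,0,0,0,36,0,0,0,0,30,0,0,0,0,30,0,0,0,0,30,0,0,0,0,30,0,0,0,0,30,0,0,0,0,30,0,0,0,0,30,0,0,0,0,30,0,0,0,0,30]' --newtons 20

```text
t: 11.05
tool_pos: [0.4855, -0.0696, 0.0401]
orientation: [-3.121, -0.36, 0.0]
force: [0.1, 0.9, 0.8]
opening: 0.0398
gripper_force: 20.0
```

Request:
play_rows --deltas '[0,0,-10,0,30,0,0,-17,0,30,0,0,-17,0,30,0,0,-17,0,30,0,0,-17,0,30,0,0,-17,0,30,0,0,0,-6,30,0,0,0,-6,30,0,0,0,-6,30,0,0,0,-6,30]'

```text
t: 11.88
tool_pos: [0.4856, -0.0697, 0.136]
orientation: [2.975, 1.008, 0.001]
force: [-0.6, -0.4, -0.7]
opening: 0.0398
gripper_force: 20.0
```

Request:
play_rows --deltas '[0,0,0,-7,30,0,0,0,-7,30,0,0,0,-7,30,0,0,0,-7,30,0,0,0,-7,30,0,0,0,-7,30,0,0,0,-7,30,0,0,0,-7,30,0,0,0,-7,30,0,0,0,-0.4,30]'

```text
t: 12.72
tool_pos: [0.4855, -0.0697, 0.1358]
orientation: [2.0, 2.422, 0.0]
force: [0.2, 0.5, -0.3]
opening: 0.0398
gripper_force: 20.0
```

Request:
play_rows --deltas '[-11,2,0,0,30,-20,4,0,0,30,-20,3,0,0,30,-20,3,0,0,30,-20,3,0,0,30,-15,3,0,0,30,-10,2,0,0,30,-5,0,0,0,30,0,0,0,0,30,0,0,0,0,30]'

```text
t: 13.55
tool_pos: [0.5271, -0.1848, 0.135]
orientation: [-2.009, -2.414, -0.0]
force: [0.5, 0.3, 0.2]
opening: 0.0403
gripper_force: 20.0
```

```bash
python3 - <<'E'
from h import *
out=[]
for n,(r0,r1,c0,c1) in(('side',(180,340,240,400)),('top',(170,290,320,440))):
    d=robot.read_camera(n);k=400/(r1-r0)
    im=cv2.resize(d['pixels'][r0:r1,c0:c1],(400,400),interpolation=cv2.INTER_CUBIC)
    for p in ([.528,-.189,.14],[.55,-.307,.14]):
        q=(proj(d,p)-[c0,r0]+.5)*k; cv2.circle(im,tuple(map(int,q)),3,(255,0,255),-1)
    out.append(im)
print(robot.read_state()['tool_pos'])
cv2.imwrite('pics/c6.png',np.hstack(out))
E
```

```text
[ 0.52709957 -0.18430097  0.13504982]
```

View pics/c6.png

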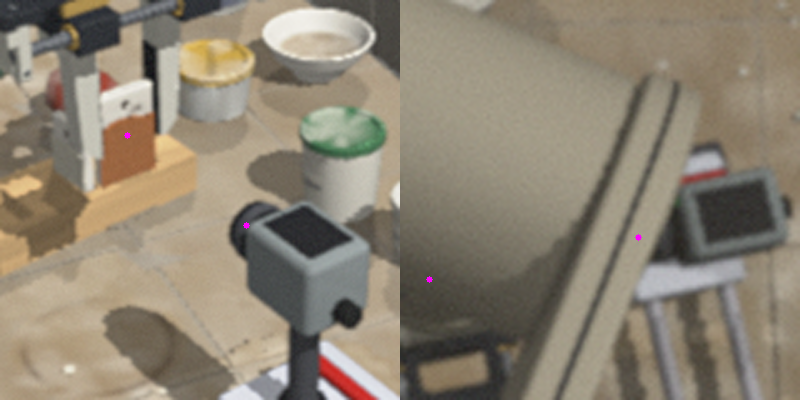

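The rust tile is held upright, hole end up. Its face centre (127,135) is on the predicted target, it faces the lens at (246,226), and the camera is still at the stop.

```bash
python3 -c "
from plant import robot
print(robot.close_job())"
```

```text
the job is handed in; nothing more can be done
None
```

The job is handed in, but no verdict came back. In the last pictures the camera was at the red stop and the rust tile was held upright, hole end up, facing the lens at about 12 cm (my own estimate) and clear of the rack and camera.

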